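# Fetch the drill guide from behind the bottles

### The arm

A 7-joint arm with a two-finger parallel gripper is mounted at the origin on the work surface. World frame = base frame: x ahead of the robot, y to its left, z up, the work surface at z = 0. Lengths are in m, angles in rad, forces in N, time in s.
With the tool pointing down it reaches from about 0.35 to 0.9 m from the base axis. Payload 7.2 kg.
Tool frame: the origin (TCP) lies at the centre of the arm's flange, where the gripper is bolted on; the fingertips stand 182 mm ahead of it and the grasp point (between the pads) lies 163 mm ahead of it (manip.tcp_to_grasp is the distance from the TCP to the grasp point, in m); z points along the fingers, y is the line along which they close (so a half turn about z gives the same grasp; the last joint's range is limited). The gripper opens to 88 mm and grips with 3 to 60 N. Pads are 20 mm wide; open, the fingers measure 115 mm over their backs; the gripper's body (75 mm by 178 mm) begins 61 mm behind the grasp point.
Start: joints at [1.108, 0.411, -0.013, 1.596, 0.006, 1.134, -0.082], TCP at [0.24, -0.577, 0.405] pointing down, gripper open.
Joint ranges: [-2.95, 2.95], [-0.29, 1.99], [-1.47, 1.44], [0.14, 2.54], [-1.03, 4.17], [0.13, 1.85], [-2.86, 2.86]. Speed limits (rad/s): [2.39, 2.39, 3.01, 3.01, 3.14, 3.14, 3.14].

### API

Orientations are given as [roll, pitch, yaw] about the fixed x, y, z axes, in that order (R = Rz(yaw) Ry(pitch) Rx(roll)).
In Python, from bench import manip gives the robot as it stands.
- The arm moves only by the tool hand_motion, called after "Request:" as name(argument=value, ...) on one line, values as JSON. Schema: {"type":"object","properties":{"increments":{"type":"array","items":{"type":"array","items":{"type":"array","items":{"type":"number"},"minItems":7,"maxItems":7},"minItems":1,"maxItems":20},"minItems":1,"maxItems":1},"clamp_n":{"type":"number"},"only":{"type":"string"},"quiet":{"type":"boolean"},"lines":{"type":"string"}},"required":["increments"],"additionalProperties":false}. increments is a list that holds a single list of rows (three levels of brackets), with 1 to 20 rows, each of 7 numbers: dx, dy, dz in normalised numbers (1 is 0.8 m), then a rotation vector rx, ry, rz in a scale on which 1.0 is pi rad, then the opening from 0.0 (shut) to 1.0 (fully open); each row is the pose to reach, as a shift and turn from the pose commanded when the call began, along the tool's axes at that moment; what a row does not reach only later rows make up. A row lasts 1/12 s, in which the tool goes at most 0.0417 m and 0.125 rad, less where a joint would pass 70% of its speed; a pose out of reach is approached as far as the arm can. The fingers move at their own pace and stop on an object; clamp_n is the grip in N (left out, the last holds). Time passes only in rows, so rows that do not move let the fingers close. The tool returns the time, the measured TCP pose, the force, the opening and the grip force at its end. only (a regular expression) keeps the lines of the reply that match it, lines (a string "A,B") keeps lines A to B, and quiet returns only ok. No shift or turn number may pass 1 either way. Input that does not fit is refused with a message, and nothing moves.
- manip.sense(): the state, without advancing time (a new reading comes with each control period).
- manip.camera(name): name is "scene" or "top" or "wrist"; returns a dict with "pixels" (480x640x3 uint8, red, green, blue), "vfov" (degrees; the focal length in pixels is half the picture's height over the tangent of half this angle, whatever the lens; pixels are square), "cx", "cy" (the principal point, pixels), "position" and "orientation" of the camera in the world; the wrist camera has in their place "tool_from_camera" (4x4, takes a point from camera to tool coordinates, whose origin is the TCP and whose axes are the flange's). Camera axes: x right, y up, looking along -z (the intrinsics and any distortion apply to the point x, -y, -z); pixel columns grow to the right and rows downward; lengths in m; the calibration is good to about 2 mm. The wrist camera is an equidistant fisheye: a pixel r from the principal point sees the ray r / f radians off the axis. A picture is of the moment at which its call begins: read the wrist's pose just before it. There is no depth.
- manip.close_job(): hands the job in; it is judged then, once.
The state is a dict: "clock": time; "qpos": joint angles; "joint_velocities": joint speeds; "tau": joint torques, N m; "position": TCP position; "tcp_rot": TCP orientation; "ft_force": force on the tool from outside, world axes, zero at the start; "ft_torque": the same for the moment, N m; "width": opening from 0.0 (shut) to 1.0 (fully open); "grasp_force": force on a finger pad.
Only numpy, scipy, OpenCV 4.12 (cv2) and the standard library are available. Lean on these libraries where they do the work, as an engineer would, in place of code of your own. Each camera call takes 0.05 s, during which the arm holds its last target. There are 200 camera calls.

### The job

The drill guide is shut in behind the glue bottle, the spray can and the screw dispenser on the ledge of the bit rack. First stand those three aside on the grey bench mat, then lay the guide on its pencilled outline on the clamped board, lined up with it, and last put the bottle, the can and the dispenser back upright, each on the very pad it came from. Leave the pencil cup, the try square and the deburring tool where they are.

Things in the scene. Friction and masses are not known exactly. Their poses are not given: they have to be found in the camera images.
- guide: drill guide: aluminium block 36 (its x) by 110 (its y) by 38 mm tall, five round steel bushes in a row on top; 0.4 kg; origin at the centre of its underside, z up. Starts on the rack's ledge (top at 10 mm) behind the three standing things, long side along the rack's y: 12 mm gap to them, 40 mm free behind it. Grip it across the 36 mm; either way round will do
- glue_bottle: white round glue bottle with a paper label and a grey pointed nozzle: straight body 50 mm in diameter up to 100 mm, then a shoulder, nozzle tip at 150 mm; 0.18 kg; origin at the centre of its underside, z up. Starts upright on one of the rack's three pads
- spray_can: aluminium spray can with a flat-topped black cap: 48 mm in diameter and straight up to 112 mm, cap 42 mm in diameter with its top at 145 mm; 0.2 kg; origin at the centre of its underside, z up. Starts upright on one of the rack's three pads
- dispenser: screw dispenser: square clear hopper 46 mm across with brass screws in it, 22 to 114 mm high on a black base 50 mm square; black cap, grey round push button, top at 138 mm; a black outlet trough 10 mm long, 10 mm high at the foot of its -x side; 0.2 kg; origin at the centre of its underside, z up. Starts upright on one of the rack's pads, trough to the rack's front
- rack: fixed grey plastic drill bit rack, z up, x to its back. Origin at bench level; ledge top z = 10 mm, x -85 to 81, y -105 to 105 mm, 6 mm lip in front. Three flush black round pads (50 mm) at x = -40, y = -60, 0, 60: things on them stand 10 mm apart, so grip them front to back. Guide at about x = 20. Black blocks with bits from x = 81 (bits to 70 mm high) and 108 (to 93 mm), ending at 134
- mat: fixed grey bench mat with a fine grid, 200 (its x) by 240 (its y) by 3 mm thick, clear at the start: the side area; origin at the centre of its underside, top at z = 3 mm
- outline: pencilled rectangle 44 (its x) by 118 mm (its y) with a row of five small crosses along its middle, drawn on the top of a fixed plywood board 18 mm thick that two orange clamps hold to the bench's far edge; origin at the centre of the rectangle on the board's top (z = 18 mm), long side along its y; turned up to 0.45 rad on the board
- pencil_cup: wooden cup of 72 mm diameter with pencils, 175 mm tall in all, near the bench's far edge; origin at the centre of its underside; leave alone
- try_square: steel try square lying flat near the robot: dark stock 100 by 18 by 16 mm, steel blade 26 by 132 mm; origin on the bench about the middle of the L; leave alone
- deburring_tool: black deburring tool lying flat near the robot, handle about 100 mm long and 20 mm thick with a small hooked steel blade; origin under the middle of its length; leave alone

How it is judged:
By the outcome, as a careful person would: the job done as asked, in the order asked, and still so for the second after the job is handed in, with the robot touching nothing.
It also fails if it takes over 141 s, if anything falls off the work surface, if the arm or the gripper's body presses on something with over 40 N, if the wrist force passes 120 N, or if a joint passes its speed limit or range.

## Working session

There is one attempt and no reset: what is moved stays moved. The work goes in short steps, Python scripts to look and compute and a tool call to move; the robot and the scene stay as the last step left them, time stands still between calls to the robot, and variables do not carry over. Pictures are saved under pics/ and viewed, at most 14 in all, crops included, and the job is handed in when it is done.

```bash
ls; mkdir -p pics
```

Run:
```python
from bench import manip
import cv2
s=manip.sense();print({k:s[k] for k in('clock','position','tcp_rot','width','ft_force')},manip.tcp_to_grasp)
for n in('top','scene'):
    c=manip.camera(n);cv2.imwrite(f'pics/{n}0.png',c['pixels'][:,:,::-1]);print({k:v for k,v in c.items() if k!='pixels'})
```

```text
bench.py
pics
{'clock': 0.0, 'position': array([ 0.24029286, -0.5767261 ,  0.40381119]), 'tcp_rot': array([-3.13999406e+00,  1.01840358e-04,  3.94823131e-01]), 'width': 0.9945159421021873, 'ft_force': array([ 0.39194201, -0.24412301, -0.00443935])} 0.1633
{'vfov': 54.97898882240559, 'cx': 317.36524254376445, 'cy': 236.39957596271728, 'position': array([ 0.34564466, -0.0149936 ,  0.92414509]), 'orientation': array([ 2.40716708e-01, -7.03999172e-04, -1.48390093e+00])}
{'vfov': 48.22872426511733, 'cx': 316.30262765441944, 'cy': 245.9587446563441, 'position': array([ 1.22093706, -0.65822111,  0.73442927]), 'orientation': array([ 0.92957278, -0.00676747,  0.81289661])}
```

View pics/top0.png

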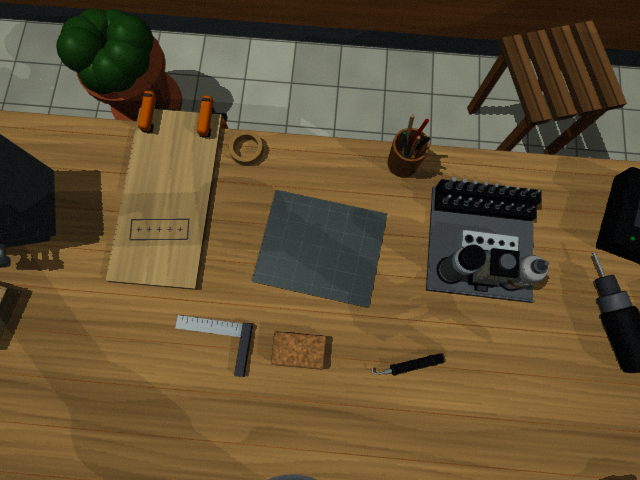

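View pics/scene0.png

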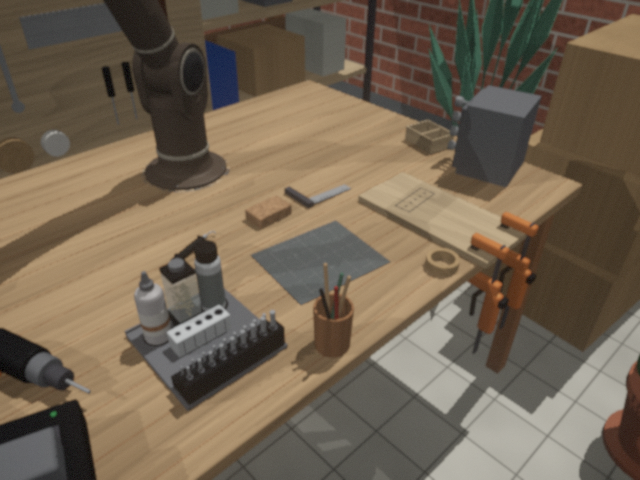

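Top view: outline near (159,230), mat (320,248), rack (483,240). On the rack the can is at (460,265), the dispenser at (503,262) and the bottle at (535,268), with the guide's bushes around (490,241). In the scene view everything stands upright.

Create h.py:
```python
import numpy as np,cv2
from bench import manip
from scipy.spatial.transform import Rotation as R
def ray(c,uv):
    uv=np.atleast_2d(uv).astype(float); f=240/np.tan(np.radians(c['vfov'])/2)
    x=(uv[:,0]-c['cx']);y=(uv[:,1]-c['cy'])
    if 'tool_from_camera' in c:
        r=np.hypot(x,y)+1e-9;t=r/f
        d=np.c_[np.sin(t)*x/r,-np.sin(t)*y/r,-np.cos(t)]
        T=c['tool_from_camera'];s=c['state'];W=R.from_euler('xyz',s['tcp_rot']).as_matrix()
        return W@T[:3,3]+s['position'],d@T[:3,:3].T@W.T
    d=np.c_[x/f,-y/f,-np.ones(len(x))]
    return np.array(c['position']),d@R.from_euler('xyz',c['orientation']).as_matrix().T
def plane(c,uv,z):
    o,d=ray(c,uv);return (o+d*((z-o[2])/d[:,2])[:,None])[:,:2]
def cam(n):
    s=manip.sense();c=manip.camera(n);c['state']=s;return c
def totool(xy,z,yaw=None):
    "shift in tool axes from current pose to put the grasp point at xy,z (tool straight down), and rotation about tool z"
    s=manip.sense();W=R.from_euler('xyz',s['tcp_rot'])
    g=s['position']+W.apply([0,0,manip.tcp_to_grasp])
    sh=W.inv().apply(np.r_[xy,z]-g)
    print('grasp now',g.round(4),'shift tool',sh.round(4),'rpy',s['tcp_rot'].round(4),'t',round(s['clock'],2))
    if yaw is not None: 
        a=-(yaw-s['tcp_rot'][2]); print('rz',round((a+np.pi/2)%np.pi-np.pi/2,4))
def crop(c,x,y,w,h,k,name):
    cv2.imwrite('pics/'+name,cv2.resize(c['pixels'][y:y+h,x:x+w,::-1],None,fx=k,fy=k,interpolation=cv2.INTER_CUBIC))
```

Run:
```python
from h import *
c=cam('top')
a=c['pixels'][155:315,420:560,::-1];b=c['pixels'][200:260,115:205,::-1]
a=cv2.resize(a,None,fx=3.4,fy=3.4,interpolation=cv2.INTER_CUBIC);b=cv2.resize(b,None,fx=3.4,fy=3.4,interpolation=cv2.INTER_CUBIC)
im=np.zeros((max(len(a),len(b)),a.shape[1]+b.shape[1],3),np.uint8);im[:len(a),:a.shape[1]]=a;im[:len(b),a.shape[1]:]=b
im=np.clip(im*1.8,0,255).astype(np.uint8);cv2.imwrite('pics/zoom0.png',im);print(im.shape)
p=c['pixels'].astype(int)
# mat: bluish grey
hsv=cv2.cvtColor(c['pixels'],cv2.COLOR_RGB2HSV)
m=((p[:,:,2]>=p[:,:,0])).astype(np.uint8);m[:180]=0;m[315:]=0;m[:,:240]=0;m[:,400:]=0
k=max(cv2.findContours(m,0,2)[0],key=cv2.contourArea);r=cv2.minAreaRect(k);bx=cv2.boxPoints(r);w=plane(c,bx,.003)
print('mat',r,w.round(3),w.mean(0).round(4),np.linalg.norm(w-np.roll(w,1,0),axis=1).round(3))
# outline
g=cv2.cvtColor(c['pixels'],cv2.COLOR_RGB2GRAY)[210:250,120:200];bg=cv2.medianBlur(g,21)
d=((bg.astype(int)-g)>18).astype(np.uint8)
n,l,st,ce=cv2.connectedComponentsWithStats(d,connectivity=8)
for i in range(1,n):
    if st[i,4]>3: print(st[i],ce[i]+[120,210])
i=1+np.argmax(st[1:,4]);pts=np.argwhere(l==i)[:,::-1]+[120,210]
w=plane(c,pts,.018);r=cv2.minAreaRect((w*1000).astype(np.float32));print('outline',r)
```

```text
(544, 782, 3)
mat ((319.95367431640625, 247.8829345703125), (119.01253509521484, 95.05638122558594), 12.094757080078125) [[ 0.466  0.127]
 [ 0.665  0.109]
 [ 0.632 -0.139]
 [ 0.437 -0.109]] [ 0.5499 -0.0029] [0.238 0.2   0.25  0.198]
[  9   8  61  23 232] [158.46982759 229.42672414]
[17 17  5  5 12] [138.66666667 228.83333333]
[26 17  6  5 12] [148.58333333 229.25      ]
[37 17  5  5 10] [159.1 228.8]
[47 17  6  5 14] [169.5 229. ]
[58 17  5  4  8] [180.   228.75]
outline ((554.8084716796875, 325.1533203125), (44.84150314331055, 120.28925323486328), 6.316659927368164)
```

View pics/zoom0.png

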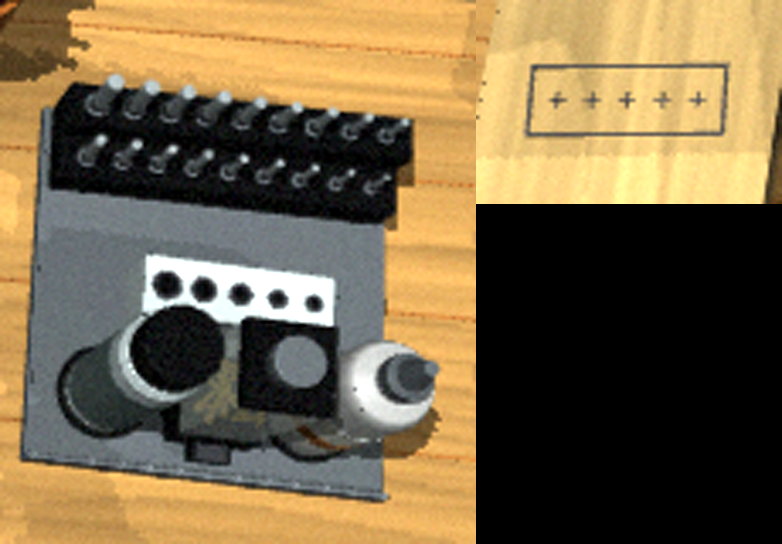

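Zoom (3.4x, origin 420,155): cap centre (178,347), push button (301,361), nozzle tip about (430,368), guide bushes (167,285) to (314,303), and the trough points to the front. The ledge front corners are (22,460) and (385,498). The outline and its crosses are clean.

Run:
```python
from h import *
c=cam('top')
Z=lambda *p:np.array(p)/3.4+[420,155]-.35
cr=plane(c,[[138.67,228.83],[148.58,229.25],[159.1,228.8],[169.5,229],[180,228.75]],.018);print('crosses',cr.round(4),cr.mean(0))
v=cr[0]-cr[-1];print('outline yaw',np.arctan2(-v[0],v[1]))
can=plane(c,Z([178,347]),.155)[0];bt=plane(c,Z([301,361]),.148)[0];nz=plane(c,Z([428,368]),.158)[0]
bu=plane(c,Z([167,285],[204,290],[240,294],[278,299],[314,303]),.048)
print('can',can,'disp',bt,'bottle',nz,'guide',bu.mean(0),bu.round(4).tolist())
v=bu[0]-bu[-1];print('guide yaw',np.arctan2(-v[0],v[1]))
v=can-nz;print('row yaw',np.arctan2(-v[0],v[1]),np.linalg.norm(v),np.linalg.norm(can-bt))
fr=plane(c,Z([22,460],[385,498]),.01);v=fr[0]-fr[1];print('front',fr,np.linalg.norm(v),np.arctan2(-v[0],v[1]))
gc=plane(c,Z([147,255],[335,280],[333,326],[143,306]),.048);print('block',gc.mean(0),gc.round(4))
# the scene view for cross-check
s=cam('scene');crop(s,110,190,190,220,2.7,'sc1.png')
```

```text
crosses [[0.5515 0.3665]
 [0.5524 0.3463]
 [0.5552 0.3252]
 [0.5566 0.3041]
 [0.559  0.283 ]] [0.55493278 0.32502428]
outline yaw 0.0890826117736271
can [ 0.52123627 -0.26398167] disp [ 0.52101652 -0.3279759 ] bottle [ 0.5206886 -0.3867042] guide [ 0.57975864 -0.33417347] [[0.5815, -0.2921], [0.5804, -0.3133], [0.5798, -0.3339], [0.5788, -0.3556], [0.5782, -0.3761]]
guide yaw -0.03942757366245267
row yaw -0.0044626513998475646 0.12272374893908149 0.06399461010526548
front [[ 0.47901962 -0.22066823]
 [ 0.47522033 -0.43128143]] 0.2106474717616182 -0.018037242776019573
block [ 0.58121143 -0.33348703] [[ 0.5984 -0.2804]
 [ 0.5929 -0.3883]
 [ 0.5656 -0.3867]
 [ 0.5679 -0.2785]]
```

View pics/sc1.png

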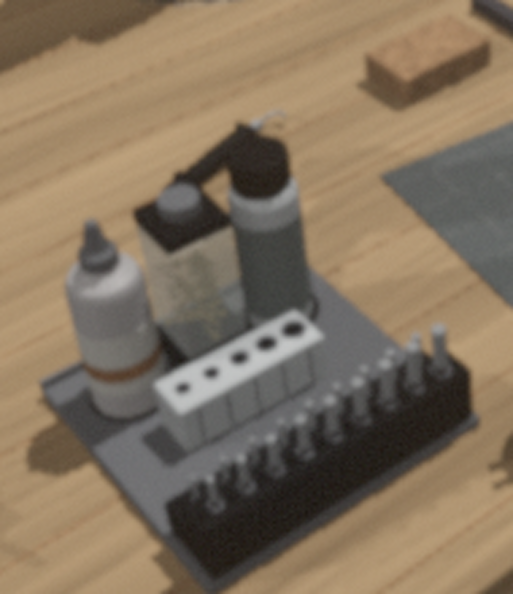

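```bash
python3 -c "
from h import *
totool([.522,-.327],.26,1.546)"
```

```text
grasp now [ 0.2403 -0.5767  0.2409] shift tool [ 0.3561 -0.1222 -0.019 ] rpy [-3.1408e+00  1.0000e-04  3.9480e-01] t 0.25
rz -1.1512
```

Units first: shifts go in shares of 0.8 m and turns go in shares of pi rad. So 0.356 m / 0.8 = 0.445, -0.122 m / 0.8 = -0.1525, -1.151 rad / 3.1416 = -0.3664.

Request:
hand_motion(increments=[[[0.445, -0.1525, -0.05, 0, 0, -0.3664, 1], [0.445, -0.1525, -0.05, 0, 0, -0.3664, 1], [0.445, -0.1525, -0.05, 0, 0, -0.3664, 1], [0.445, -0.1525, -0.05, 0, 0, -0.3664, 1], [0.445, -0.1525, -0.05, 0, 0, -0.3664, 1], [0.445, -0.1525, -0.05, 0, 0, -0.3664, 1], [0.445, -0.1525, -0.05, 0, 0, -0.3664, 1], [0.445, -0.1525, -0.05, 0, 0, -0.3664, 1], [0.445, -0.1525, -0.05, 0, 0, -0.3664, 1], [0.445, -0.1525, -0.05, 0, 0, -0.3664, 1], [0.445, -0.1525, -0.05, 0, 0, -0.3664, 1], [0.445, -0.1525, -0.05, 0, 0, -0.3664, 1], [0.445, -0.1525, -0.05, 0, 0, -0.3664, 1], [0.445, -0.1525, -0.05, 0, 0, -0.3664, 1]]], clamp_n=20)

```text
clock: 1.42
position: [0.5208, -0.3291, 0.4444]
tcp_rot: [-3.141, 0.001, 1.542]
ft_force: [1.2, 0.0, -0.2]
width: 0.999
grasp_force: 0.0
```

Run:
```python
from h import *
c=cam('wrist');cv2.imwrite('pics/w1.png',c['pixels'][:,:,::-1]);s=c['state'];print(s['position'],s['tcp_rot'],c['vfov'],c['cx'],c['cy'],c['tool_from_camera'],s['qpos'])
```

```text
[ 0.52077032 -0.32907198  0.44443991] [-3.14068857e+00  6.31862023e-04  1.54178402e+00] 65.70646984690485 314.41044501514716 245.11122765461698 [[-8.73411897e-04  9.66730686e-01  2.55794873e-01  6.93403091e-02]
 [ 9.99999617e-01  8.57263127e-04  1.74628174e-04  1.08833527e-03]
 [-5.04650982e-05  2.55794928e-01 -9.66731065e-01  1.99520114e-02]
 [ 0.00000000e+00  0.00000000e+00  0.00000000e+00  1.00000000e+00]] [ 0.74610413  0.39327312 -0.35948155  1.54809588  0.14466525  1.22701319
  0.33383787]
```

View pics/w1.png

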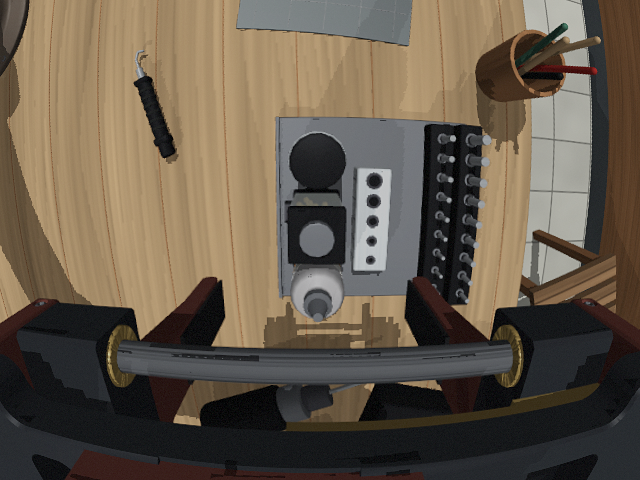

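Wrist view: can cap centre (317,160), button (317,239), nozzle tip about (317,317), bushes (375,181) to (370,260). The rack's front edge runs from (279,117) to (277,295).

Run:
```python
from h import *
c=cam('wrist')
bu=plane(c,[[375,181],[373.5,201],[372.5,221],[371.5,241],[370,260]],.048)
print('can',plane(c,[317,160],.155),'disp',plane(c,[317,239],.148),'bot',plane(c,[317,317],.158))
print('guide',bu.mean(0),bu.round(4).tolist())
v=bu[0]-bu[-1];print(np.arctan2(-v[0],v[1]))
fr=plane(c,[[279,117],[277.5,295],[419,121]],.01);print(fr);v=fr[0]-fr[1];print(np.arctan2(-v[0],v[1]),np.linalg.norm(v))
g=plane(c,[[357,169],[391,169],[386,271],[354,270]],.048);print('block',g,g.mean(0))
totool([.5215,-.266],.108)
```

```text
can [[ 0.52542548 -0.26779348]] disp [[ 0.52376799 -0.32810805]] bot [[ 0.52204241 -0.38921527]]
guide [ 0.58204258 -0.33545103] [[0.5846, -0.2935], [0.583, -0.3142], [0.582, -0.3352], [0.581, -0.3567], [0.5797, -0.3776]]
-0.05879447903075177
[[ 0.48581459 -0.2225062 ]
 [ 0.474069   -0.43049207]
 [ 0.64250425 -0.22833656]]
-0.05641310011375046 0.2083172623730466
block [[ 0.56621526 -0.28102555]
 [ 0.60136254 -0.28129243]
 [ 0.59745662 -0.3906625 ]
 [ 0.56243859 -0.38824768]] [ 0.58186825 -0.33530704]
grasp now [ 0.521  -0.3287  0.2813] shift tool [ 0.0628 -0.0012  0.1733] rpy [-3.1412e+00  4.0000e-04  1.5428e+00] t 1.52
```

Converted, 0.174 m / 0.8 = 0.2175, 0.063 m / 0.8 = 0.0788.

Request:
hand_motion(increments=[[[0.0788, 0, 0.025, 0, 0, 0, 1], [0.0788, 0, 0.075, 0, 0, 0, 1], [0.0788, 0, 0.125, 0, 0, 0, 1], [0.0788, 0, 0.175, 0, 0, 0, 1], [0.0788, 0, 0.2063, 0, 0, 0, 1], [0.0788, 0, 0.2175, 0, 0, 0, 1], [0.0788, 0, 0.2175, 0, 0, 0, 1], [0.0788, 0, 0.2175, 0, 0, 0, 1], [0.0788, 0, 0.2175, 0, 0, 0, 0.4], [0.0788, 0, 0.2175, 0, 0, 0, 0.4], [0.0788, 0, 0.2175, 0, 0, 0, 0.4], [0.0788, 0, 0.2175, 0, 0, 0, 0.4], [0.0788, 0, 0.2175, 0, 0, 0, 0.4], [0.0788, 0, 0.2175, 0, 0, 0, 0.4]]], clamp_n=20)

```text
clock: 2.68
position: [0.5237, -0.2645, 0.2711]
tcp_rot: [3.141, 0.0, 1.546]
ft_force: [-0.2, -0.7, 0.1]
width: 0.582
grasp_force: 0.0
```

```bash
python3 -c "
from h import *
totool([.55,.075],.108-.007)"
```

```text
grasp now [ 0.5238 -0.2645  0.1078] shift tool [0.3401 0.0177 0.0067] rpy [3.1410e+00 4.0000e-04 1.5457e+00] t 2.68
```

Converted, 0.34 m / 0.8 = 0.425, -0.03 m / 0.8 = -0.0375.

Request:
hand_motion(increments=[[[0, 0, 0, 0, 0, 0, 0.4], [0, 0, 0, 0, 0, 0, 0.4], [0, 0, 0, 0, 0, 0, 0.4], [0, 0, -0.0125, 0, 0, 0, 0.4], [0, 0, -0.05, 0, 0, 0, 0.4], [0, 0, -0.075, 0, 0, 0, 0.4], [0.05, 0, -0.075, 0, 0, 0, 0.4], [0.1, 0.0063, -0.075, 0, 0, 0, 0.4], [0.15, 0.0125, -0.075, 0, 0, 0, 0.4], [0.2, 0.0188, -0.075, 0, 0, 0, 0.4], [0.25, 0.0225, -0.075, 0, 0, 0, 0.4], [0.3, 0.0225, -0.075, 0, 0, 0, 0.4], [0.35, 0.0225, -0.075, 0, 0, 0, 0.4], [0.3875, 0.0225, -0.075, 0, 0, 0, 0.4], [0.4125, 0.0225, -0.0625, 0, 0, 0, 0.4], [0.425, 0.0225, -0.0375, 0, 0, 0, 0.4], [0.425, 0.0225, -0.0125, 0, 0, 0, 0.4], [0.425, 0.0225, 0, 0, 0, 0, 0.4], [0.425, 0.0225, 0, 0, 0, 0, 0.4]]], clamp_n=20)

```text
clock: 4.27
position: [0.5492, 0.0746, 0.2686]
tcp_rot: [-3.137, 0.001, 1.546]
ft_force: [-0.3, -0.1, -1.9]
width: 0.544
grasp_force: 20.0
```

```bash
python3 -c "
from h import *
s=manip.sense();print(s['grasp_force'],s['width'])
totool([.55,.075],.108-.007)"
```

```text
19.98741388320923 0.5436099757852197
grasp now [0.5485 0.0744 0.1053] shift tool [0.0006 0.0015 0.0043] rpy [-3.1372e+00  1.1000e-03  1.5459e+00] t 4.27
```

Converted, 0.003 m / 0.8 = 0.0038, 0.002 m / 0.8 = 0.0025.

Request:
hand_motion(increments=[[[0, 0.0013, 0.0025, 0, 0, 0, 0.4], [0, 0.0013, 0.0038, 0, 0, 0, 0.4], [0, 0.0013, 0.0038, 0, 0, 0, 0.4], [0, 0.0013, 0.0038, 0, 0, 0, 0.4]]], clamp_n=20)

```text
clock: 4.6
position: [0.5515, 0.0746, 0.2685]
tcp_rot: [3.14, -0.0, 1.545]
ft_force: [0.2, -0.3, -2.1]
width: 0.541
grasp_force: 20.0
```

```bash
python3 -c "
from h import *
totool([.55,.075],.108-.007)"
```

```text
grasp now [0.5517 0.0746 0.1052] shift tool [ 0.0003 -0.0017  0.0042] rpy [ 3.1403e+00 -1.0000e-04  1.5449e+00] t 4.6
```

Converted, 0.002 m / 0.8 = 0.0025.

Request:
hand_motion(increments=[[[0, 0, 0.0025, 0, 0, 0, 0.4], [0, 0, 0.0025, 0, 0, 0, 0.4], [0, 0, 0.0025, 0, 0, 0, 0.4]]], clamp_n=20)

```text
clock: 4.85
position: [0.5511, 0.0749, 0.2658]
tcp_rot: [3.141, 0.0, 1.546]
ft_force: [-0.0, -1.0, -2.2]
width: 0.548
grasp_force: 20.0
```

Request:
hand_motion(increments=[[[0, 0, 0.0025, 0, 0, 0, 0.4], [0, 0, 0.0025, 0, 0, 0, 0.4], [0, 0, 0.0025, 0, 0, 0, 0.4]]], clamp_n=20)

```text
clock: 5.1
position: [0.5514, 0.075, 0.2638]
tcp_rot: [3.141, -0.0, 1.546]
ft_force: [1.7, 0.9, -0.7]
width: 0.543
grasp_force: 20.0
```

Converted, -0.403 m / 0.8 = -0.5038, -0.019 m / 0.8 = -0.0238.

Request:
hand_motion(increments=[[[0, 0, 0.0013, 0, 0, 0, 0.4], [0, 0, 0.0013, 0, 0, 0, 1], [0, 0, 0.0013, 0, 0, 0, 1], [0, 0, 0.0013, 0, 0, 0, 1], [0, 0, 0.0013, 0, 0, 0, 1], [0, 0, -0.0125, 0, 0, 0, 1], [0, 0, -0.05, 0, 0, 0, 1], [0, 0, -0.1, 0, 0, 0, 1], [-0.0375, 0, -0.125, 0, 0, 0, 1], [-0.0875, 0, -0.125, 0, 0, 0, 1], [-0.1375, 0, -0.125, 0, 0, 0, 1], [-0.1875, 0, -0.125, 0, 0, 0, 1], [-0.2375, -0.0063, -0.125, 0, 0, 0, 1], [-0.2875, -0.0125, -0.125, 0, 0, 0, 1], [-0.3375, -0.0188, -0.125, 0, 0, 0, 1], [-0.3875, -0.0238, -0.125, 0, 0, 0, 1], [-0.4375, -0.0238, -0.125, 0, 0, 0, 1], [-0.475, -0.0238, -0.125, 0, 0, 0, 1], [-0.5038, -0.0238, -0.125, 0, 0, 0, 1], [-0.5038, -0.0238, -0.1125, 0, 0, 0, 1]]], clamp_n=20)

```text
clock: 6.77
position: [0.5209, -0.3336, 0.3556]
tcp_rot: [3.139, 0.004, 1.539]
ft_force: [0.4, -0.7, -0.1]
width: 0.997
grasp_force: 0.0
```

Run:
```python
from h import *
totool([.5225,-.328],.108)
c=cam('top');m=np.hstack([c['pixels'][150:310,240:560]]);cv2.imwrite('pics/t2.png',cv2.resize(m[:,:,::-1],None,fx=2.4,fy=2.4))
```

```text
grasp now [ 0.5213 -0.3343  0.1923] shift tool [0.0066 0.0008 0.0843] rpy [3.1392 0.0041 1.5386] t 6.77
```

View pics/t2.png

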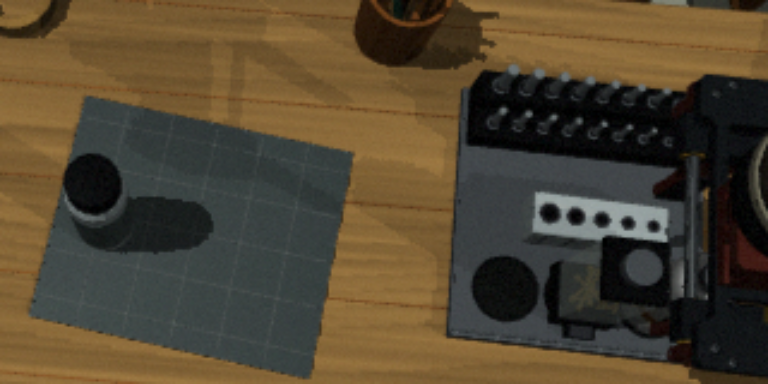

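The can stands on the mat, and its bare pad is at crop (505,288), i.e. (450.4,270).

Request:
hand_motion(increments=[[[0, 0, 0, 0, 0, 0, 1], [0, 0, 0, 0, 0, 0, 1]]], clamp_n=20)

```text
clock: 6.98
position: [0.5224, -0.3258, 0.3539]
tcp_rot: [-3.141, -0.001, 1.548]
ft_force: [-0.4, 0.0, 0.2]
width: 1.001
grasp_force: 0.0
```

Run:
```python
from h import *
c=cam('top');print('can pad',plane(c,[450.2,269.8],.01))
totool([.5225,-.328],.108,1.546)
```

```text
can pad [[ 0.52370703 -0.26754078]]
grasp now [ 0.5227 -0.3256  0.1909] shift tool [-0.0024 -0.0001  0.0829] rpy [ 3.1412e+00 -7.0000e-04  1.5481e+00] t 7.03
rz 0.0021
```

Converted, 0.083 m / 0.8 = 0.1038, 0.07 m / 0.8 = 0.0875.

Request:
hand_motion(increments=[[[-0.0025, 0, 0.05, 0, 0, 0, 1], [-0.0025, 0, 0.0875, 0, 0, 0, 1], [-0.0025, 0, 0.1038, 0, 0, 0, 1], [-0.0025, 0, 0.1038, 0, 0, 0, 1], [-0.0025, 0, 0.1038, 0, 0, 0, 1], [-0.0025, 0, 0.1038, 0, 0, 0, 0.4], [-0.0025, 0, 0.1038, 0, 0, 0, 0.4], [-0.0025, 0, 0.1038, 0, 0, 0, 0.4], [-0.0025, 0, 0.1038, 0, 0, 0, 0.4], [-0.0025, 0, 0.1038, 0, 0, 0, 0.4], [-0.0025, 0, 0.1038, 0, 0, 0, 0.4], [-0.0025, 0, 0.1038, 0, 0, 0, 0.4], [-0.0025, 0, 0.1038, 0, 0, 0, 0.4], [-0.0025, 0, 0.1038, 0, 0, 0, 0.4], [-0.0025, 0, 0.1038, 0, 0, 0, 0.4]]], clamp_n=20)

```text
clock: 8.28
position: [0.5221, -0.3295, 0.2709]
tcp_rot: [3.141, 0.0, 1.546]
ft_force: [-0.7, -0.2, 4.0]
width: 0.533
grasp_force: 20.0
```

Converted, 0.328 m / 0.8 = 0.41, 0.32 m / 0.8 = 0.4.

Request:
hand_motion(increments=[[[0, 0, -0.025, 0, 0, 0, 0.4], [0, 0, -0.075, 0, 0, 0, 0.4], [0.0375, 0, -0.075, 0, 0, 0, 0.4], [0.0875, 0.0063, -0.075, 0, 0, 0, 0.4], [0.1375, 0.0125, -0.075, 0, 0, 0, 0.4], [0.1875, 0.0188, -0.075, 0, 0, 0, 0.4], [0.2375, 0.0225, -0.075, 0, 0, 0, 0.4], [0.2875, 0.0244, -0.075, 0, 0, 0, 0.4], [0.3375, 0.0244, -0.075, 0, 0, 0, 0.4], [0.375, 0.0244, -0.075, 0, 0, 0, 0.4], [0.4, 0.0244, -0.075, 0, 0, 0, 0.4], [0.41, 0.0244, -0.0625, 0, 0, 0, 0.4], [0.41, 0.0244, -0.0375, 0, 0, 0, 0.4], [0.41, 0.0244, -0.0125, 0, 0, 0, 0.4], [0.41, 0.0244, 0, 0, 0, 0, 0.4], [0.41, 0.0244, 0.0038, 0, 0, 0, 0.4], [0.41, 0.0244, 0.0063, 0, 0, 0, 0.4], [0.41, 0.0244, 0.0063, 0, 0, 0, 0.4]]], clamp_n=20)

```text
clock: 9.78
position: [0.5499, -0.0025, 0.2656]
tcp_rot: [-3.141, 0.0, 1.545]
ft_force: [0.3, 0.3, -1.7]
width: 0.53
grasp_force: 20.0
```

Converted, 0.0025 m / 0.8 = 0.0031, 0.002 m / 0.8 = 0.0025.

Request:
hand_motion(increments=[[[0, 0, 0.0013, 0, 0, 0, 0.4], [0, 0, 0.0025, 0, 0, 0, 0.4], [0, 0, 0.0031, 0, 0, 0, 0.4], [0, 0, 0.0031, 0, 0, 0, 0.4]]], clamp_n=20)

```text
clock: 10.12
position: [0.5501, -0.0022, 0.2641]
tcp_rot: [3.14, 0.0, 1.546]
ft_force: [-0.7, -1.3, 4.8]
width: 0.53
grasp_force: 20.0
```

Request:
hand_motion(increments=[[[0, 0, 0, 0, 0, 0, 1], [0, 0, 0, 0, 0, 0, 1], [0, 0, 0, 0, 0, 0, 1], [0, 0, 0, 0, 0, 0, 1], [0, 0, -0.025, 0, 0, 0, 1], [0, 0, -0.075, 0, 0, 0, 1], [0, 0, -0.125, 0, 0, 0, 1], [-0.05, 0, -0.125, 0, 0, 0, 1], [-0.1, 0, -0.125, 0, 0, 0, 1], [-0.15, 0, -0.125, 0, 0, 0, 1], [-0.2, -0.0063, -0.125, 0, 0, 0, 1], [-0.25, -0.0125, -0.125, 0, 0, 0, 1], [-0.3, -0.0188, -0.125, 0, 0, 0, 1], [-0.35, -0.0238, -0.125, 0, 0, 0, 1], [-0.4, -0.0238, -0.125, 0, 0, 0, 1], [-0.4375, -0.0238, -0.125, 0, 0, 0, 1], [-0.4688, -0.0238, -0.125, 0, 0, 0, 1], [-0.4838, -0.0238, -0.125, 0, 0, 0, 1], [-0.4838, -0.0238, -0.125, 0, 0, 0, 1], [-0.4838, -0.0238, -0.125, 0, 0, 0, 1]]], clamp_n=20)

```text
clock: 11.78
position: [0.5212, -0.3875, 0.3627]
tcp_rot: [-3.141, -0.001, 1.546]
ft_force: [0.9, 0.5, 0.1]
width: 0.999
grasp_force: 0.0
```

Run:
```python
from h import *
totool([.5213,-.388],.1025,1.546)
c=cam('wrist');cv2.imwrite('pics/w2.png',c['pixels'][:,:,::-1])
```

```text
grasp now [ 0.5212 -0.3872  0.1994] shift tool [-0.0009  0.0002  0.0969] rpy [-3.1413e+00 -1.3000e-03  1.5459e+00] t 11.78
rz -0.0001
```

View pics/w2.png

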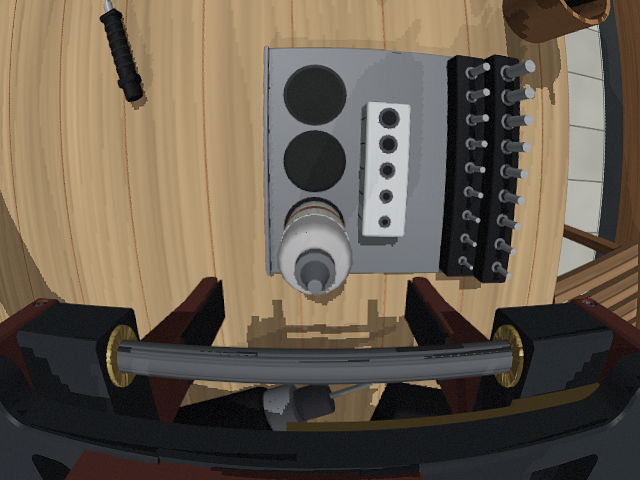

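The can and dispenser pads are bare at (315,95) and (315,160). The bottle is between the fingers' lines, and the guide is free.

Run:
```python
from h import *
c=cam('wrist');p=plane(c,[[315,95],[315,160.5]],.01);print('pads',p)
bu=plane(c,[[389,118],[388.5,144],[387,170],[386,196.5],[385,222]],.048);print(bu.mean(0));v=bu[0]-bu[-1];print(np.arctan2(-v[0],v[1]))
```

```text
pads [[ 0.52610994 -0.26784688]
 [ 0.52469643 -0.3268994 ]]
[ 0.58233678 -0.33418318]
-0.03908846697172378
```

Request:
hand_motion(increments=[[[-0.0013, 0, 0.05, 0, 0, 0, 1], [-0.0013, 0, 0.0875, 0, 0, 0, 1], [-0.0013, 0, 0.1125, 0, 0, 0, 1], [-0.0013, 0, 0.12, 0, 0, 0, 1], [-0.0013, 0, 0.12, 0, 0, 0, 1], [-0.0013, 0, 0.12, 0, 0, 0, 0.4], [-0.0013, 0, 0.12, 0, 0, 0, 0.4], [-0.0013, 0, 0.12, 0, 0, 0, 0.4], [-0.0013, 0, 0.12, 0, 0, 0, 0.4], [-0.0013, 0, 0.12, 0, 0, 0, 0.4], [-0.0013, 0, 0.12, 0, 0, 0, 0.4], [-0.0013, 0, 0.12, 0, 0, 0, 0.4], [-0.0013, 0, 0.12, 0, 0, 0, 0.4], [-0.0013, 0, 0.12, 0, 0, 0, 0.4], [-0.0013, 0, 0.12, 0, 0, 0, 0.4]]], clamp_n=20)

```text
clock: 13.13
position: [0.5211, -0.3895, 0.2676]
tcp_rot: [3.141, 0.0, 1.546]
ft_force: [-0.7, 0.2, 5.3]
width: 0.569
grasp_force: 20.0
```

Converted, 0.312 m / 0.8 = 0.39, 0.3 m / 0.8 = 0.375.

Request:
hand_motion(increments=[[[0, 0, -0.025, 0, 0, 0, 0.4], [0, 0, -0.075, 0, 0, 0, 0.4], [0.0375, 0, -0.075, 0, 0, 0, 0.4], [0.0875, 0.0063, -0.075, 0, 0, 0, 0.4], [0.1375, 0.0125, -0.075, 0, 0, 0, 0.4], [0.1875, 0.0188, -0.075, 0, 0, 0, 0.4], [0.2375, 0.0225, -0.075, 0, 0, 0, 0.4], [0.2875, 0.0263, -0.075, 0, 0, 0, 0.4], [0.3375, 0.0263, -0.075, 0, 0, 0, 0.4], [0.375, 0.0263, -0.075, 0, 0, 0, 0.4], [0.39, 0.0263, -0.0625, 0, 0, 0, 0.4], [0.39, 0.0263, -0.0375, 0, 0, 0, 0.4], [0.39, 0.0263, -0.0125, 0, 0, 0, 0.4], [0.39, 0.0263, 0, 0, 0, 0, 0.4], [0.39, 0.0263, 0.0038, 0, 0, 0, 0.4], [0.39, 0.0263, 0.0063, 0, 0, 0, 0.4], [0.39, 0.0263, 0.0075, 0, 0, 0, 0.4], [0.39, 0.0263, 0.0081, 0, 0, 0, 0.4], [0.39, 0.0263, 0.0081, 0, 0, 0, 0.4]]], clamp_n=20)

```text
clock: 14.72
position: [0.5501, -0.0782, 0.2613]
tcp_rot: [3.14, 0.0, 1.545]
ft_force: [0.3, -0.7, -0.8]
width: 0.567
grasp_force: 20.0
```

Converted, -0.256 m / 0.8 = -0.32, -0.04 m / 0.8 = -0.05, 0.015 rad / 3.1416 = 0.0048.

Request:
hand_motion(increments=[[[0, 0, 0.0013, 0, 0, 0, 0.4], [0, 0, 0.0013, 0, 0, 0, 0.4], [0, 0, 0.0013, 0, 0, 0, 1], [0, 0, 0.0013, 0, 0, 0, 1], [0, 0, 0.0013, 0, 0, 0, 1], [0, 0, 0.0013, 0, 0, 0, 1], [0, 0, -0.025, 0, 0, 0, 1], [0, 0, -0.075, 0, 0, 0, 1], [0, 0, -0.125, 0, 0, 0, 1], [-0.05, 0.0125, -0.125, 0, 0, 0, 1], [-0.1, 0.025, -0.125, 0, 0, 0, 0.7], [-0.15, 0.0375, -0.125, 0, 0, 0, 0.7], [-0.2, 0.0475, -0.125, 0, 0, 0, 0.7], [-0.25, 0.0475, -0.125, 0, 0, 0.0048, 0.7], [-0.3, 0.0475, -0.125, 0, 0, 0.0048, 0.7], [-0.32, 0.0475, -0.125, 0, 0, 0.0048, 0.7], [-0.32, 0.0475, -0.125, 0, 0, 0.0048, 0.7], [-0.32, 0.0475, -0.125, 0, 0, 0.0048, 0.7]]], clamp_n=20)

```text
clock: 16.22
position: [0.581, -0.3354, 0.36]
tcp_rot: [-3.141, -0.001, 1.529]
ft_force: [0.6, 0.1, -0.4]
width: 0.694
grasp_force: 0.0
```

Run:
```python
from h import *
totool([.5818,-.3345],.040,1.531)
c=cam('wrist');t=cam('top');cv2.imwrite('pics/wt3.png',cv2.resize(np.hstack([c['pixels'][:300,200:560],t['pixels'][150:450,220:460]])[:,:,::-1],None,fx=1.3,fy=1.3))
```

```text
grasp now [ 0.5809 -0.3353  0.1967] shift tool [0.0007 0.0009 0.1567] rpy [-3.1409e+00 -9.0000e-04  1.5290e+00] t 16.22
rz -0.002
```

View pics/wt3.png

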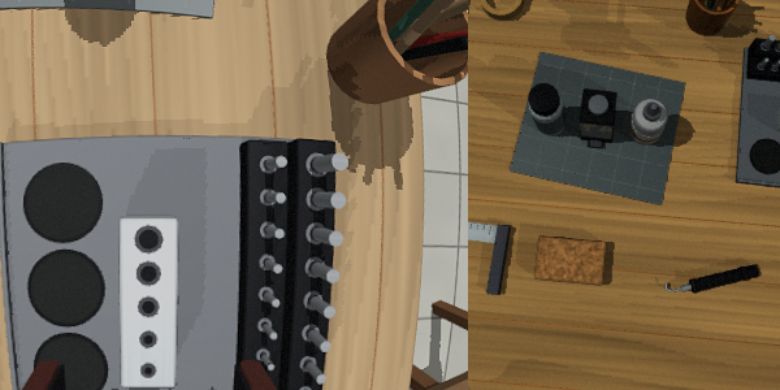

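All three stand upright on the mat. In the wrist picture the pads are at (248,155) and (251,221.5), with bushes from (314,183) to (314,285).

Run:
```python
from h import *
c=cam('wrist')
print('pads',plane(c,[[247.7,155.2],[250.8,221.4]],.01))
bu=plane(c,[[313.8,183],[313.8,210],[313.8,236],[313.8,261.5],[313.8,285.3]],.048);print(bu.mean(0));v=bu[0]-bu[-1];print(np.arctan2(-v[0],v[1]))
# threshold-based pad detection
g=cv2.cvtColor(c['pixels'],cv2.COLOR_RGB2GRAY)
for x,y in((248,155),(251,221)):
    m=np.zeros_like(g);m[y-36:y+36,x-40:x+34]=(g[y-36:y+36,x-40:x+34]<50);n,l,st,ce=cv2.connectedComponentsWithStats(m);i=l[y,x];print(st[i],ce[i],plane(c,ce[i],.01))
```

```text
pads [[ 0.5261563  -0.26544922]
 [ 0.52502938 -0.32580902]]
[ 0.58249784 -0.33284236]
-0.03906670708462348
[ 218  128   60   61 2865] [247.36509599 158.40767888] [[ 0.5256895 -0.2683099]]
[ 221  195   58   59 2685] [249.63612663 223.8122905 ] [[ 0.52377196 -0.32800786]]
```

Request:
hand_motion(increments=[[[0.0013, 0.0013, 0.05, 0, 0, 0, 0.7], [0.0013, 0.0013, 0.1, 0, 0, 0, 0.7], [0.0013, 0.0013, 0.15, 0, 0, 0, 0.7], [0.0013, 0.0013, 0.1875, 0, 0, 0, 0.7], [0.0013, 0.0013, 0.1963, 0, 0, 0, 0.7], [0.0013, 0.0013, 0.1963, 0, 0, 0, 0.7], [0.0013, 0.0013, 0.1963, 0, 0, 0, 0.3], [0.0013, 0.0013, 0.1963, 0, 0, 0, 0.3], [0.0013, 0.0013, 0.1963, 0, 0, 0, 0.3], [0.0013, 0.0013, 0.1963, 0, 0, 0, 0.3], [0.0013, 0.0013, 0.1963, 0, 0, 0, 0.3], [0.0013, 0.0013, 0.1963, 0, 0, 0, 0.3], [0.0013, 0.0013, 0.1963, 0, 0, 0, 0.3], [0.0013, 0.0013, 0.1963, 0, 0, 0, 0.3], [0.0013, 0.0013, 0.1963, 0, 0, 0, 0.3]]], clamp_n=35)

```text
clock: 17.62
position: [0.5823, -0.3343, 0.2055]
tcp_rot: [3.141, 0.001, 1.53]
ft_force: [-4.9, 0.7, 8.0]
width: 0.407
grasp_force: 35.0
```

```bash
python3 -c "
from h import *
totool([.555,.325],.048,1.666)"
```

```text
grasp now [ 0.5823 -0.3345  0.0422] shift tool [ 0.6579 -0.054  -0.0066] rpy [3.1411e+00 1.1000e-03 1.5303e+00] t 17.62
rz -0.1357
```

Converted, 0.54 m / 0.8 = 0.675, 0.18 m / 0.8 = 0.225.

Request:
hand_motion(increments=[[[0, 0, -0.0375, 0, 0, 0, 0.3], [0, 0, -0.0875, 0, 0, 0, 0.3], [0, 0, -0.1375, 0, 0, 0, 0.3], [0, 0, -0.1875, 0, 0, 0, 0.3], [0.025, 0, -0.2125, 0, 0, 0, 0.3], [0.075, -0.0063, -0.2125, 0, 0, 0, 0.3], [0.125, -0.0125, -0.2125, 0, 0, 0, 0.3], [0.175, -0.0188, -0.2125, 0, 0, 0, 0.3], [0.225, -0.025, -0.2125, 0, 0, 0, 0.3], [0.275, -0.0313, -0.2125, 0, 0, 0, 0.3], [0.325, -0.0375, -0.2125, 0, 0, 0, 0.3], [0.375, -0.0438, -0.2125, 0, 0, 0, 0.3], [0.425, -0.05, -0.2125, 0, 0, 0, 0.3], [0.475, -0.0563, -0.2125, 0, 0, 0, 0.3], [0.525, -0.0625, -0.2125, 0, 0, 0, 0.3], [0.575, -0.0625, -0.2125, 0, 0, 0, 0.3], [0.625, -0.0625, -0.2125, 0, 0, 0, 0.3], [0.675, -0.0625, -0.2125, 0, 0, 0, 0.3]]], clamp_n=35)

```text
clock: 19.12
position: [0.5535, 0.2093, 0.374]
tcp_rot: [3.141, 0.0, 1.53]
ft_force: [1.4, -0.7, -4.8]
width: 0.41
grasp_force: 35.0
```

```bash
python3 -c "
from h import *
totool([.555,.325],.048,1.666)"
```

```text
grasp now [0.5536 0.2093 0.2107] shift tool [ 0.1157 -0.0034  0.1627] rpy [3.1410e+00 2.0000e-04 1.5304e+00] t 19.12
rz -0.1356
```

Converted, -0.1356 rad / 3.1416 = -0.0432.

Request:
hand_motion(increments=[[[0, 0, 0, 0, 0, -0.0318, 0.3], [0, 0, 0, 0, 0, -0.0432, 0.3], [0, 0, 0, 0, 0, -0.0432, 0.3], [0, 0, 0, 0, 0, -0.0432, 0.3]]], clamp_n=35)

```text
clock: 19.45
position: [0.554, 0.2073, 0.3736]
tcp_rot: [-3.141, 0.0, 1.665]
ft_force: [0.5, -0.5, -4.8]
width: 0.406
grasp_force: 35.0
```

Run:
```python
from h import *
c=cam('wrist');t=cam('top');np.save('w4.npy',c['pixels']);print(c['state']['position'],c['state']['tcp_rot'])
a=c['pixels'][0:330,180:480];b=t['pixels'][200:260,110:210];b=cv2.resize(b,None,fx=3,fy=3)
im=np.zeros((330,600,3),np.uint8);im[:,:300]=a;im[:180,300:]=b;cv2.imwrite('pics/wt4.png',cv2.resize(im[:,:,::-1],None,fx=1.3,fy=1.3))
```

```text
[0.55395323 0.20725907 0.37355705] [-3.14135733e+00  4.00407799e-04  1.66450447e+00]
```

View pics/wt4.png

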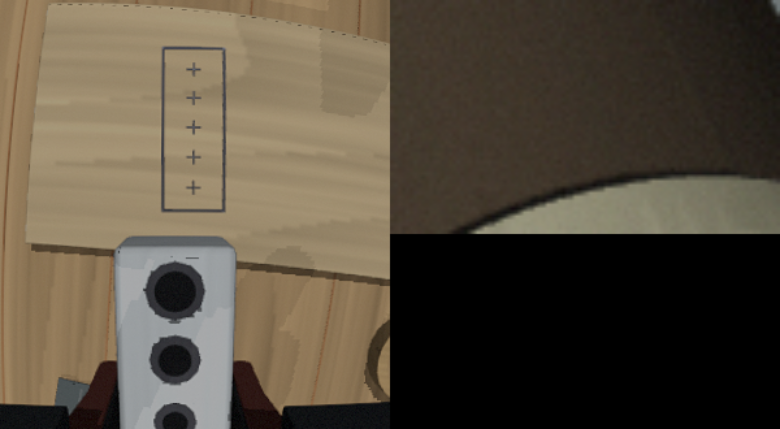

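The outline shows crop corners (163,48), (224,48), (225,211), (162,210), with crosses from (194,69) to (194,187). The held guide is square in the grip, with bushes at (175,291) and (175,360).

Run:
```python
from h import *
c=cam('wrist');Z=lambda a:np.array(a)/1.3+[180,0]-.1
cr=plane(c,Z([[193.5,69.5],[193.5,98],[193.5,127.5],[193.5,157],[193.5,187.5]]),.018);v=cr[0]-cr[-1];print('cr',cr.mean(0),np.arctan2(-v[0],v[1]),np.linalg.norm(v))
k=plane(c,Z([[163,48],[224.5,48],[225,211],[162,210]]),.018);print(k.mean(0),[np.arctan2(-(a)[0],a[1]) for a in(k[0]-k[3],k[1]-k[2])],np.linalg.norm(k-np.roll(k,1,0),axis=1))
s=c['state'];W=R.from_euler('xyz',s['tcp_rot']);g=s['position']+W.apply([0,0,manip.tcp_to_grasp])
zt=g[2]+.048-.0405
b=plane(c,Z([[175,291],[175,360]]),zt);tb=[W.inv().apply(np.r_[p,zt]-g) for p in b];print('bushes in tool',np.round(tb,4))
e=plane(c,Z([[121,248],[235,248]]),zt);print('end corners in tool',np.round([W.inv().apply(np.r_[p,zt]-g) for p in e],4))
```

```text
cr [0.557234   0.32320291] 0.09191205569407203 0.08398085906688356
[0.55744572 0.32342572] [np.float64(0.08616509483917999), np.float64(0.09472916926229574)] [0.11576954 0.04257095 0.11685901 0.04356272]
bushes in tool [[ 0.0415  0.0011 -0.0075]
 [ 0.0205  0.0011 -0.0075]]
end corners in tool [[ 0.054  -0.0142 -0.0075]
 [ 0.054   0.0181 -0.0075]]
```

Converted, 0.152 m / 0.8 = 0.19, 0.1163 m / 0.8 = 0.1454.

Request:
hand_motion(increments=[[[0.05, 0.005, 0, 0, 0, 0, 0.3], [0.1, 0.01, 0, 0, 0, 0, 0.3], [0.1375, 0.015, 0, 0, 0, 0, 0.3], [0.1454, 0.0158, 0.025, 0, 0, 0, 0.3], [0.1454, 0.0158, 0.075, 0, 0, 0, 0.3], [0.1454, 0.0158, 0.125, 0, 0, 0, 0.3], [0.1454, 0.0158, 0.1625, 0, 0, 0, 0.3], [0.1454, 0.0158, 0.1813, 0, 0, 0, 0.3], [0.1454, 0.0158, 0.19, 0, 0, 0, 0.3], [0.1454, 0.0158, 0.19, 0, 0, 0, 0.3], [0.1454, 0.0158, 0.19, 0, 0, 0, 0.3]]], clamp_n=35)

```text
clock: 20.52
position: [0.556, 0.3247, 0.2225]
tcp_rot: [3.141, -0.001, 1.665]
ft_force: [0.4, -0.7, -3.7]
width: 0.409
grasp_force: 35.0
```

```bash
python3 -c "
from h import *
totool([.5557,.3243],.0502,1.663)"
```

```text
grasp now [0.5562 0.3248 0.0592] shift tool [-0.0005 -0.0005  0.009 ] rpy [ 3.1407e+00 -6.0000e-04  1.6655e+00] t 20.52
rz 0.0025
```

Converted, 0.0085 m / 0.8 = 0.0106, 0.0075 m / 0.8 = 0.0094, 0.002 rad / 3.1416 = 0.0006.

Request:
hand_motion(increments=[[[0, 0, 0.0038, 0, 0, 0.0006, 0.3], [0, 0, 0.0063, 0, 0, 0.0006, 0.3], [0, 0, 0.0081, 0, 0, 0.0006, 0.3], [0, 0, 0.0094, 0, 0, 0.0006, 0.3], [0, 0, 0.0106, 0, 0, 0.0006, 0.3], [0, 0, 0.0106, 0, 0, 0.0006, 0.3], [0, 0, 0.0106, 0, 0, 0.0006, 0.3]]], clamp_n=35)

```text
clock: 21.1
position: [0.5556, 0.3247, 0.2135]
tcp_rot: [3.141, -0.0, 1.664]
ft_force: [-0.1, -0.1, -1.7]
width: 0.405
grasp_force: 35.0
```

Converted, -0.16 m / 0.8 = -0.2, -0.15 m / 0.8 = -0.1875.

Request:
hand_motion(increments=[[[0, 0, 0.0013, 0, 0, 0, 0.3], [0, 0, 0.0013, 0, 0, 0, 0.3], [0, 0, 0.0013, 0, 0, 0, 0.7], [0, 0, 0.0013, 0, 0, 0, 0.7], [0, 0, 0.0013, 0, 0, 0, 0.7], [0, 0, 0.0013, 0, 0, 0, 0.7], [0, 0, -0.0375, 0, 0, 0, 0.7], [0, 0, -0.0875, 0, 0, 0, 0.7], [0, 0, -0.1375, 0, 0, 0, 0.7], [0, 0, -0.1875, 0, 0, 0, 0.7], [-0.05, 0, -0.2, 0, 0, 0, 1], [-0.1, 0, -0.2, 0, 0, 0, 1], [-0.1375, 0, -0.2, 0, 0, 0, 1], [-0.15, 0, -0.2, 0, 0, 0, 1], [-0.15, 0, -0.2, 0, 0, 0, 1], [-0.15, 0, -0.2, 0, 0, 0, 1]]], clamp_n=35)

```text
clock: 22.43
position: [0.5667, 0.2056, 0.3732]
tcp_rot: [3.141, -0.001, 1.664]
ft_force: [-0.2, 0.4, -0.1]
width: 0.995
grasp_force: 0.0
```

Run:
```python
from h import *
c=cam('wrist');a=c['pixels'][0:250,220:440];cv2.imwrite('pics/w5.png',cv2.resize(a[:,:,::-1],None,fx=2.4,fy=2.4,interpolation=cv2.INTER_CUBIC))
```

```text
(no output)
```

View pics/w5.png

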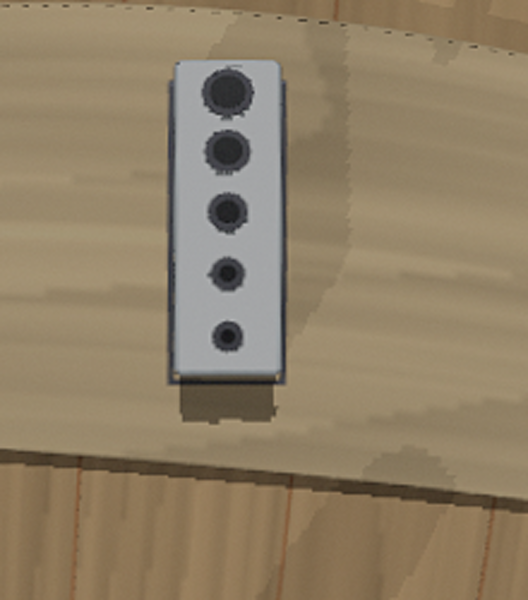

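The guide sits centred in the outline: equal pencil margins at the left (168–174) and right (282–286), with the near line at row 384. Next is the bottle.

Units first: shifts go in shares of 0.8 m and turns go in shares of pi rad. So -0.281 m / 0.8 = -0.3513, -0.27 m / 0.8 = -0.3375, 0.118 rad / 3.1416 = 0.0376.

Request:
hand_motion(increments=[[[-0.05, -0.0063, 0, 0, 0, 0.0159, 1], [-0.1, -0.0125, 0, 0, 0, 0.0376, 1], [-0.15, -0.0188, 0, 0, 0, 0.0376, 1], [-0.2, -0.025, 0, 0, 0, 0.0376, 1], [-0.25, -0.0375, 0, 0, 0, 0.0376, 1], [-0.3, -0.05, 0, 0, 0, 0.0376, 1], [-0.3375, -0.0538, 0, 0, 0, 0.0376, 1], [-0.3513, -0.0538, 0, 0, 0, 0.0376, 1], [-0.3513, -0.0538, 0, 0, 0, 0.0376, 1], [-0.3513, -0.0538, 0, 0, 0, 0.0376, 1]]], clamp_n=20)

```text
clock: 23.32
position: [0.5507, -0.0765, 0.373]
tcp_rot: [3.141, -0.002, 1.548]
ft_force: [-0.4, 0.5, -0.3]
width: 0.995
grasp_force: 0.0
```

Run:
```python
from h import *
totool([.5501,-.078],.261-.1633,1.546)
c=cam('wrist');cv2.imwrite('pics/w6.png',c['pixels'][:,:,::-1])
```

```text
grasp now [ 0.5508 -0.0762  0.2097] shift tool [-0.0019 -0.0006  0.112 ] rpy [ 3.1415e+00 -1.5000e-03  1.5483e+00] t 23.32
rz 0.0023
```

View pics/w6.png

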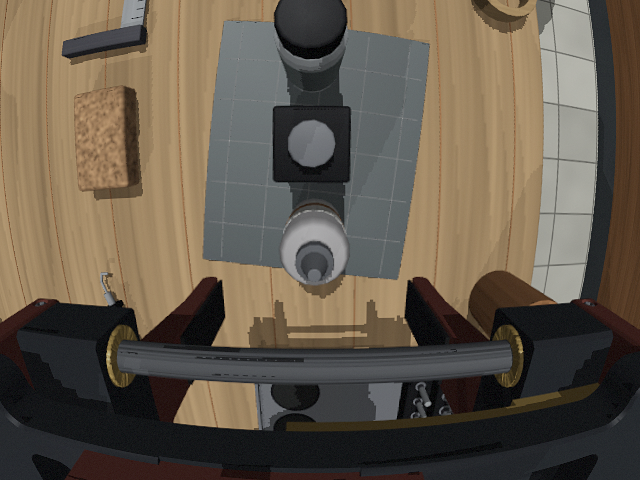

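All three stand upright with the bottle (315,260) between the fingers.

Converted, 0.111 m / 0.8 = 0.1388, 0.11 m / 0.8 = 0.1375.

Request:
hand_motion(increments=[[[-0.0025, -0.0013, 0.05, 0, 0, 0, 1], [-0.0025, -0.0013, 0.1, 0, 0, 0, 1], [-0.0025, -0.0013, 0.125, 0, 0, 0, 1], [-0.0025, -0.0013, 0.1375, 0, 0, 0, 1], [-0.0025, -0.0013, 0.1388, 0, 0, 0, 1], [-0.0025, -0.0013, 0.1388, 0, 0, 0, 0.4], [-0.0025, -0.0013, 0.1388, 0, 0, 0, 0.4], [-0.0025, -0.0013, 0.1388, 0, 0, 0, 0.4], [-0.0025, -0.0013, 0.1388, 0, 0, 0, 0.4], [-0.0025, -0.0013, 0.1388, 0, 0, 0, 0.4], [-0.0025, -0.0013, 0.1388, 0, 0, 0, 0.4], [-0.0025, -0.0013, 0.1388, 0, 0, 0, 0.4], [-0.0025, -0.0013, 0.1388, 0, 0, 0, 0.4], [-0.0025, -0.0013, 0.1388, 0, 0, 0, 0.4], [-0.0025, -0.0013, 0.1388, 0, 0, 0, 0.4]]], clamp_n=20)

```text
clock: 24.62
position: [0.5494, -0.0807, 0.2627]
tcp_rot: [3.141, 0.0, 1.546]
ft_force: [-0.9, -0.5, 6.0]
width: 0.564
grasp_force: 20.0
```

```bash
python3 -c "
from h import *
totool([.5215,-.3893],.2676-.1633,1.546)"
```

```text
grasp now [ 0.5495 -0.0808  0.0994] shift tool [-0.3091 -0.0204 -0.0049] rpy [3.1407e+00 2.0000e-04 1.5463e+00] t 24.62
rz 0.0003
```

Converted, -0.31 m / 0.8 = -0.3875, -0.295 m / 0.8 = -0.3688.

Request:
hand_motion(increments=[[[0, 0, -0.0375, 0, 0, 0, 0.4], [0, 0, -0.075, 0, 0, 0, 0.4], [-0.05, 0, -0.075, 0, 0, 0, 0.4], [-0.1, -0.0063, -0.075, 0, 0, 0, 0.4], [-0.15, -0.0125, -0.075, 0, 0, 0, 0.4], [-0.2, -0.0188, -0.075, 0, 0, 0, 0.4], [-0.25, -0.0255, -0.075, 0, 0, 0, 0.4], [-0.3, -0.0255, -0.075, 0, 0, 0, 0.4], [-0.3375, -0.0255, -0.075, 0, 0, 0, 0.4], [-0.3688, -0.0255, -0.075, 0, 0, 0, 0.4], [-0.3875, -0.0255, -0.0625, 0, 0, 0, 0.4], [-0.3875, -0.0255, -0.0438, 0, 0, 0, 0.4], [-0.3875, -0.0255, -0.025, 0, 0, 0, 0.4], [-0.3875, -0.0255, -0.0163, 0, 0, 0, 0.4], [-0.3875, -0.0255, -0.0138, 0, 0, 0, 0.4], [-0.3875, -0.0255, -0.0125, 0, 0, 0, 0.4], [-0.3875, -0.0255, -0.0125, 0, 0, 0, 0.4]]], clamp_n=20)

```text
clock: 26.03
position: [0.5216, -0.3895, 0.2723]
tcp_rot: [3.141, -0.0, 1.547]
ft_force: [-0.2, -0.1, -0.7]
width: 0.564
grasp_force: 20.0
```

Converted, 0.002 m / 0.8 = 0.0025, 0.001 m / 0.8 = 0.0013.

Request:
hand_motion(increments=[[[0, 0, 0, 0, 0, 0, 0.4], [0, 0, 0.0013, 0, 0, 0, 0.4], [0, 0, 0.0025, 0, 0, 0, 0.4], [0, 0, 0.0025, 0, 0, 0, 0.4], [0, 0, 0.0025, 0, 0, 0, 0.4]]], clamp_n=20)

```text
clock: 26.45
position: [0.5212, -0.3901, 0.2703]
tcp_rot: [3.141, 0.0, 1.546]
ft_force: [0.5, -0.1, -1.9]
width: 0.565
grasp_force: 20.0
```

Converted, 0.001 m / 0.8 = 0.0013.

Request:
hand_motion(increments=[[[0, 0, 0.0013, 0, 0, 0, 0.4], [0, 0, 0.0013, 0, 0, 0, 0.4], [0, 0, 0.0013, 0, 0, 0, 0.4]]], clamp_n=20)

```text
clock: 26.7
position: [0.5213, -0.3902, 0.2698]
tcp_rot: [3.141, 0.001, 1.546]
ft_force: [0.2, -0.5, 4.4]
width: 0.565
grasp_force: 20.0
```

Request:
hand_motion(increments=[[[0, 0, 0.0013, 0, 0, 0, 0.4], [0, 0, 0.0013, 0, 0, 0, 0.4], [0, 0, 0.0013, 0, 0, 0, 0.4]]], clamp_n=20)

```text
clock: 26.95
position: [0.5216, -0.3902, 0.2694]
tcp_rot: [3.14, 0.001, 1.546]
ft_force: [-1.6, 0.6, 8.1]
width: 0.566
grasp_force: 20.0
```

Converted, 0.3886 m / 0.8 = 0.4858, 0.019 m / 0.8 = 0.0238.

Request:
hand_motion(increments=[[[0, 0, -0.0013, 0, 0, 0, 1], [0, 0, -0.0013, 0, 0, 0, 1], [0, 0, -0.0013, 0, 0, 0, 1], [0, 0, -0.0013, 0, 0, 0, 1], [0, 0, -0.025, 0, 0, 0, 1], [0, 0, -0.075, 0, 0, 0, 1], [0, 0, -0.125, 0, 0, 0, 1], [0.05, 0, -0.125, 0, 0, 0, 1], [0.1, 0, -0.125, 0, 0, 0, 1], [0.15, 0.0063, -0.125, 0, 0, 0, 1], [0.2, 0.0125, -0.125, 0, 0, 0, 1], [0.25, 0.0188, -0.125, 0, 0, 0, 1], [0.3, 0.0238, -0.125, 0, 0, 0, 1], [0.35, 0.0238, -0.125, 0, 0, 0, 1], [0.4, 0.0238, -0.125, 0, 0, 0, 1], [0.4375, 0.0238, -0.125, 0, 0, 0, 1], [0.4688, 0.0238, -0.125, 0, 0, 0, 1], [0.4858, 0.0238, -0.125, 0, 0, 0, 1], [0.4858, 0.0238, -0.125, 0, 0, 0, 1], [0.4858, 0.0238, -0.125, 0, 0, 0, 1]]], clamp_n=20)

```text
clock: 28.62
position: [0.5496, -0.0016, 0.368]
tcp_rot: [-3.141, 0.0, 1.548]
ft_force: [-0.4, -0.7, -0.0]
width: 1.0
grasp_force: 0.0
```

```bash
python3 -c "
from h import *
totool([.55,-.0023],.2645-.1633,1.546)"
```

```text
grasp now [ 0.5496 -0.0017  0.2047] shift tool [-0.0006  0.0005  0.1035] rpy [-3.1414e+00  3.0000e-04  1.5481e+00] t 28.62
rz 0.0021
```

Converted, 0.103 m / 0.8 = 0.1288, 0.098 m / 0.8 = 0.1225.

Request:
hand_motion(increments=[[[-0.0006, 0, 0.05, 0, 0, 0, 1], [-0.0006, 0, 0.1, 0, 0, 0, 1], [-0.0006, 0, 0.1225, 0, 0, 0, 1], [-0.0006, 0, 0.1288, 0, 0, 0, 1], [-0.0006, 0, 0.1288, 0, 0, 0, 1], [-0.0006, 0, 0.1288, 0, 0, 0, 0.4], [-0.0006, 0, 0.1288, 0, 0, 0, 0.4], [-0.0006, 0, 0.1288, 0, 0, 0, 0.4], [-0.0006, 0, 0.1288, 0, 0, 0, 0.4], [-0.0006, 0, 0.1288, 0, 0, 0, 0.4], [-0.0006, 0, 0.1288, 0, 0, 0, 0.4], [-0.0006, 0, 0.1288, 0, 0, 0, 0.4], [-0.0006, 0, 0.1288, 0, 0, 0, 0.4], [-0.0006, 0, 0.1288, 0, 0, 0, 0.4], [-0.0006, 0, 0.1288, 0, 0, 0, 0.4]]], clamp_n=20)

```text
clock: 29.87
position: [0.5498, -0.0024, 0.2655]
tcp_rot: [3.141, 0.0, 1.546]
ft_force: [0.6, -1.0, 4.2]
width: 0.535
grasp_force: 20.0
```

```bash
python3 -c "
from h import *
totool([.5228,-.3292],.2709-.1633,1.546)"
```

```text
grasp now [ 0.5499 -0.0025  0.1022] shift tool [-0.3273 -0.0192 -0.0054] rpy [3.1409e+00 1.0000e-04 1.5465e+00] t 29.87
rz 0.0005
```

Converted, -0.327 m / 0.8 = -0.4088, -0.007 m / 0.8 = -0.0088.

Request:
hand_motion(increments=[[[0, 0, -0.0375, 0, 0, 0, 0.4], [0, 0, -0.075, 0, 0, 0, 0.4], [-0.05, 0, -0.075, 0, 0, 0, 0.4], [-0.1, -0.0063, -0.075, 0, 0, 0, 0.4], [-0.15, -0.0125, -0.075, 0, 0, 0, 0.4], [-0.2, -0.0188, -0.075, 0, 0, 0, 0.4], [-0.25, -0.024, -0.075, 0, 0, 0, 0.4], [-0.3, -0.024, -0.075, 0, 0, 0, 0.4], [-0.35, -0.024, -0.075, 0, 0, 0, 0.4], [-0.3875, -0.024, -0.075, 0, 0, 0, 0.4], [-0.4088, -0.024, -0.0625, 0, 0, 0, 0.4], [-0.4088, -0.024, -0.0438, 0, 0, 0, 0.4], [-0.4088, -0.024, -0.025, 0, 0, 0, 0.4], [-0.4088, -0.024, -0.015, 0, 0, 0, 0.4], [-0.4088, -0.024, -0.0125, 0, 0, 0, 0.4], [-0.4088, -0.024, -0.01, 0, 0, 0, 0.4], [-0.4088, -0.024, -0.0088, 0, 0, 0, 0.4], [-0.4088, -0.024, -0.0088, 0, 0, 0, 0.4]]], clamp_n=20)

```text
clock: 31.37
position: [0.5229, -0.3282, 0.2729]
tcp_rot: [3.141, 0.0, 1.547]
ft_force: [-0.3, -0.2, -1.0]
width: 0.534
grasp_force: 20.0
```

Request:
hand_motion(increments=[[[0, 0, 0.0013, 0, 0, 0, 0.4], [0, 0, 0.0013, 0, 0, 0, 0.4], [0, 0, 0.0013, 0, 0, 0, 0.4]]], clamp_n=20)

```text
clock: 31.62
position: [0.5231, -0.3284, 0.2727]
tcp_rot: [3.14, 0.001, 1.547]
ft_force: [-2.9, 2.0, 6.7]
width: 0.532
grasp_force: 20.0
```

Converted, 0.404 m / 0.8 = 0.505, 0.0186 m / 0.8 = 0.0233.

Request:
hand_motion(increments=[[[0, 0, -0.0013, 0, 0, 0, 1], [0, 0, -0.0013, 0, 0, 0, 1], [0, 0, -0.0013, 0, 0, 0, 1], [0, 0, -0.0013, 0, 0, 0, 1], [0, 0, -0.025, 0, 0, 0, 1], [0, 0, -0.075, 0, 0, 0, 1], [0, 0, -0.125, 0, 0, 0, 1], [0.05, 0, -0.125, 0, 0, 0, 1], [0.1, 0, -0.125, 0, 0, 0, 1], [0.15, 0.0063, -0.125, 0, 0, 0, 1], [0.2, 0.0125, -0.125, 0, 0, 0, 1], [0.25, 0.0188, -0.125, 0, 0, 0, 1], [0.3, 0.0233, -0.125, 0, 0, 0, 1], [0.35, 0.0233, -0.125, 0, 0, 0, 1], [0.4, 0.0233, -0.125, 0, 0, 0, 1], [0.45, 0.0233, -0.125, 0, 0, 0, 1], [0.4875, 0.0233, -0.125, 0, 0, 0, 1], [0.505, 0.0233, -0.125, 0, 0, 0, 1], [0.505, 0.0233, -0.125, 0, 0, 0, 1], [0.505, 0.0233, -0.125, 0, 0, 0, 1]]], clamp_n=20)

```text
clock: 33.28
position: [0.5509, 0.0749, 0.371]
tcp_rot: [-3.141, 0.0, 1.548]
ft_force: [-0.2, -0.1, 0.2]
width: 1.0
grasp_force: 0.0
```

```bash
python3 -c "
from h import *
totool([.5512,.0747],.264-.1633,1.546)"
```

```text
grasp now [0.5508 0.0748 0.2077] shift tool [-1.00e-04  4.00e-04  1.07e-01] rpy [-3.1414e+00  3.0000e-04  1.5482e+00] t 33.28
rz 0.0022
```

Converted, 0.106 m / 0.8 = 0.1325, 0.1 m / 0.8 = 0.125.

Request:
hand_motion(increments=[[[0, 0, 0.05, 0, 0, 0, 1], [0, 0, 0.1, 0, 0, 0, 1], [0, 0, 0.125, 0, 0, 0, 1], [0, 0, 0.1325, 0, 0, 0, 1], [0, 0, 0.1325, 0, 0, 0, 1], [0, 0, 0.1325, 0, 0, 0, 0.4], [0, 0, 0.1325, 0, 0, 0, 0.4], [0, 0, 0.1325, 0, 0, 0, 0.4], [0, 0, 0.1325, 0, 0, 0, 0.4], [0, 0, 0.1325, 0, 0, 0, 0.4], [0, 0, 0.1325, 0, 0, 0, 0.4], [0, 0, 0.1325, 0, 0, 0, 0.4], [0, 0, 0.1325, 0, 0, 0, 0.4], [0, 0, 0.1325, 0, 0, 0, 0.4], [0, 0, 0.1325, 0, 0, 0, 0.4]]], clamp_n=20)

```text
clock: 34.53
position: [0.5511, 0.0746, 0.2655]
tcp_rot: [3.141, 0.0, 1.546]
ft_force: [-0.4, -0.4, 5.5]
width: 0.545
grasp_force: 20.0
```

Run:
```python
from h import *
totool([.5243,-.2648],.2711-.1633,1.546)
c=cam('top');cv2.imwrite('pics/t7.png',cv2.resize(c['pixels'][150:310,240:560][:,:,::-1],None,fx=2.4,fy=2.4))
```

```text
grasp now [0.5512 0.0746 0.1022] shift tool [-0.3399 -0.0186 -0.0056] rpy [3.1409 0.     1.5464] t 34.53
rz 0.0004
```

View pics/t7.png

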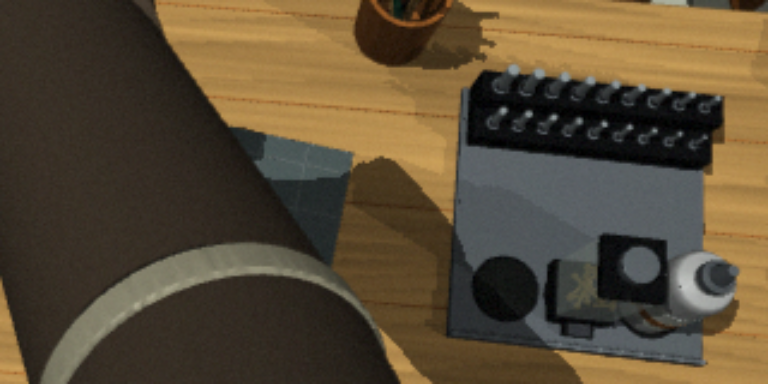

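The dispenser and bottle are back on their pads, trough to the front at (577,328) as before. The can's pad is free at (505,288).

Converted, -0.34 m / 0.8 = -0.425, -0.335 m / 0.8 = -0.4188.

Request:
hand_motion(increments=[[[0, 0, -0.0375, 0, 0, 0, 0.4], [0, 0, -0.075, 0, 0, 0, 0.4], [-0.05, 0, -0.075, 0, 0, 0, 0.4], [-0.1, -0.0063, -0.075, 0, 0, 0, 0.4], [-0.15, -0.0125, -0.075, 0, 0, 0, 0.4], [-0.2, -0.0188, -0.075, 0, 0, 0, 0.4], [-0.25, -0.0233, -0.075, 0, 0, 0, 0.4], [-0.3, -0.0233, -0.075, 0, 0, 0, 0.4], [-0.35, -0.0233, -0.075, 0, 0, 0, 0.4], [-0.3938, -0.0233, -0.075, 0, 0, 0, 0.4], [-0.4188, -0.0233, -0.0688, 0, 0, 0, 0.4], [-0.425, -0.0233, -0.05, 0, 0, 0, 0.4], [-0.425, -0.0233, -0.0313, 0, 0, 0, 0.4], [-0.425, -0.0233, -0.0175, 0, 0, 0, 0.4], [-0.425, -0.0233, -0.0125, 0, 0, 0, 0.4], [-0.425, -0.0233, -0.01, 0, 0, 0, 0.4], [-0.425, -0.0233, -0.0088, 0, 0, 0, 0.4], [-0.425, -0.0233, -0.0088, 0, 0, 0, 0.4]]], clamp_n=20)

```text
clock: 36.08
position: [0.5242, -0.2644, 0.2727]
tcp_rot: [3.141, 0.0, 1.547]
ft_force: [-0.8, -0.0, -1.3]
width: 0.542
grasp_force: 20.0
```

Request:
hand_motion(increments=[[[0, 0, 0.0013, 0, 0, 0, 0.4], [0, 0, 0.0013, 0, 0, 0, 0.4], [0, 0, 0.0013, 0, 0, 0, 0.4]]], clamp_n=20)

```text
clock: 36.33
position: [0.5245, -0.2645, 0.2724]
tcp_rot: [3.14, 0.001, 1.547]
ft_force: [-2.4, 1.3, 5.7]
width: 0.541
grasp_force: 20.0
```

Contact made. I'll release, rise, and back off toward the mat to look.

Converted, -0.2 m / 0.8 = -0.25, -0.16 m / 0.8 = -0.2.

Request:
hand_motion(increments=[[[0, 0, -0.0013, 0, 0, 0, 1], [0, 0, -0.0013, 0, 0, 0, 1], [0, 0, -0.0013, 0, 0, 0, 1], [0, 0, -0.0013, 0, 0, 0, 1], [0, 0, -0.025, 0, 0, 0, 1], [0, 0, -0.075, 0, 0, 0, 1], [0, 0, -0.125, 0, 0, 0, 1], [0, -0.05, -0.15, 0, 0, 0, 1], [0, -0.1, -0.15, 0, 0, 0, 1], [0, -0.15, -0.15, 0, 0, 0, 1], [0, -0.2, -0.15, 0, 0, 0, 1], [0, -0.25, -0.15, 0, 0, 0, 1], [0, -0.25, -0.15, 0, 0, 0, 1], [0, -0.25, -0.15, 0, 0, 0, 1]]], clamp_n=20)

```text
clock: 37.5
position: [0.3223, -0.2603, 0.3916]
tcp_rot: [3.141, 0.002, 1.543]
ft_force: [1.4, -0.2, 0.1]
width: 0.999
grasp_force: 0.0[ WARN:0@4.321] global loadsave.cpp:1063 imwrite_ Unsupported depth image for selected encoder is fallbacked to CV_8U.
```

Run:
```python
from h import *
c=cam('top');cv2.imwrite('pics/t8.png',c['pixels'][:,:,::-1])
a=c['pixels'][155:315,420:560];w=cam('wrist')['pixels']
im=np.hstack([cv2.resize(a,(420,480)),c['pixels'][170:330,90:200].repeat(3,0).repeat(3,1)]);cv2.imwrite('pics/z8.png',np.clip(im[:,:,::-1]*1.6,0,255))
```

```text
(no output)
```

View pics/z8.png

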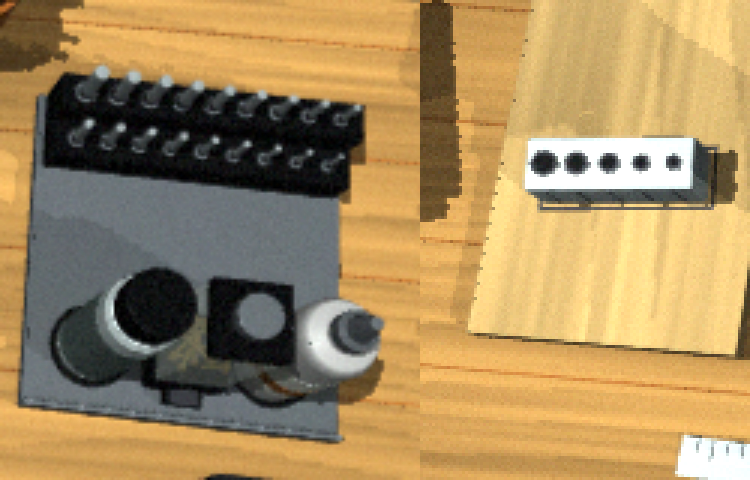

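All three are back upright within about 1 px of their start pixels. As a last check I'll compare the guide's bushes with the crosses in the same top camera.

Run:
```python
from h import *
c=cam('top');g=cv2.cvtColor(c['pixels'],cv2.COLOR_RGB2GRAY)
m=(g>120).astype(np.uint8);m[:200]=0;m[245:]=0;m[:,:118]=0;m[:,200:]=0
k=[a for a in cv2.findContours(m,0,2)[0] if cv2.contourArea(a)>300]
for a in k:
    r=cv2.minAreaRect((plane(c,a[:,0],.056)*1000).astype(np.float32));print(r)
b=plane(c,np.array([[544,162],[576.5,162],[608.5,162],[641,162.5],[674,162.5]])/3-[140,0]+[90,170]-.33,.056);v=b[0]-b[-1];print(b.mean(0),np.arctan2(-v[0],v[1]))
```

```text
((560.4542846679688, 313.7491760253906), (89.1640625, 162.05438232421875), 4.991995811462402)
[0.55539327 0.32528568] 0.08310197469659958
```

```bash
python3 -c "
from bench import manip
print(manip.close_job())"
```

```text
the job is handed in; nothing more can be done
None
```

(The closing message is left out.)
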